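# Load the vial sampler and latch its spring gate

## Robot

A 6-joint arm with a two-finger parallel gripper is mounted at the origin on the work surface. World frame = base frame: x ahead of the robot, y to its left, z up, the work surface at z = 0. Lengths are in m, angles in rad, forces in N, time in s.
With the tool pointing down it reaches from about 0.375 to 0.75 m from the base axis. Payload 9 kg.
Tool frame: the origin (TCP) lies midway between the tips of the shut fingers; the grasp point (between the pads) lies 19 mm behind it (r.grasp_offset is the distance from the TCP to the grasp point, in m); z points along the fingers, y is the direction in which the jaws open and shut (so a half turn about z gives the same grasp; the last joint's range is limited). The gripper opens to 85 mm and grips with 20 to 120 N. Pads are 22 mm wide; open, the fingers measure 114 mm over their backs; the gripper's body (76 mm by 85 mm) begins 54 mm behind the grasp point. The pads swing forward as they close: fully open they stand 13 mm farther back than shut.
Start: joints at [-1.482, 0.104, 0.097, 1.564, 0, 1.353], TCP at [0.181, -0.572, 0.231] pointing down, gripper open.
Joint ranges: [-2.99, 2.99], [-0.84, 1.86], [-1.1, 1.16], [-1.84, 2.11], [-1.51, 1.56], [-3.14, 3.14]. Speed limits (rad/s): [2.22, 2.22, 2.57, 3.14, 3.14, 3.14].

## Interface

Orientations are given as [roll, pitch, yaw] about the fixed x, y, z axes, in that order (R = Rz(yaw) Ry(pitch) Rx(roll)).
In Python, from workcell import r gives the robot as it stands.
- The arm moves only by the tool servo_tool, never from a script. Its argument "moves" is a list of rows, each a list of 2 entries, a list of its own where there are three numbers: the shift along the tool's x, y, z in units of 25 mm (1.0 is 25 mm), then the turn about the tool's z in rad. In form: [[[tx, ty, tz], yaw], ...]. A call has 1 to 8 rows; each row shifts and turns the commanded pose from where the row before left it, along the tool's axes as they then stand; what a row does not reach is not made up. A row lasts 1/10 s, in which the tool goes at most 50 mm and 8.59 degrees, less where a joint would pass 70% of its speed; a pose out of reach is approached as far as the arm can. A call is refused whole if a number of a shift passes 1 or a number of a turn 0.15, either way. A call with a gripper value outside its range is refused whole. "grip" is the opening in per cent of the stroke, from 0 (shut) to 100 (fully open), set as the call begins (left out, the last holds). The fingers move at their own pace and stop on an object; the grip force is fixed at half the most. Time passes only in rows, so rows that do not move let the fingers close. It gives the time, the measured TCP pose, the force and the opening at its end, in the units of the state.
- r.read_state(): the state, without advancing time (a new reading comes with each control period).
- r.camera(name): name is "scene" or "top" or "wrist"; returns the picture (480x640x3 uint8, red, green, blue); there is no depth.
- r.camera_model(name): a dict with "intrinsics" (3x3 intrinsics, pixels), "extrinsics" (4x4, takes a point from world to camera coordinates). Camera axes: x right, y down, z forward; pixel columns grow to the right and rows downward; lengths in m; the calibration is good to about 2 mm. A picture is of the moment at which its call begins: read the wrist's pose just before it. camera_model takes no time and is no camera call; for the wrist camera it gives the pose at the moment of the call.
- r.sign_off(): hands the job in, once; it reports no verdict.
The state is a dict: "t": time; "joints": joint angles; "qd": joint speeds; "effort": joint torques, N m; "eef_pos": TCP position; "tcp_rot": TCP orientation; "ft_force": force on the tool from outside, world axes, zero at the start; "wrist_torque": the same for the moment, N m; "finger_gap": finger opening in m.
Only numpy, scipy, OpenCV 4.12 (cv2) and the standard library are available. Lean on these libraries where they do the work, as an engineer would, in place of code of your own. Each camera call takes 0.05 s, during which the arm holds its last target. There are 200 camera calls.

## Task

Push the thin end of the release rod through the access hole of the sampler to trip the hidden catch so that the gate springs open, stand every sample jar from the mat upright in the sampler's bay, then swing the gate down against its spring and hold it fully down for about five seconds until the slow catch has set and it stays shut by itself. Only then press the white start button fully down and let it come up again. In the end the rod lies back across both posts of its rest, and the beaker and the bottle have been left alone.

Things in the scene. Friction and masses are not known exactly. Their poses are not given: they have to be found in the camera images.
- sampler: Fixed white low module, 245 mm long (own x), 120 mm wide (y); place and yaw vary. Origin: centre of underside; x runs from the latch housing to the gate's hinge, z up. Latch housing, 55 mm high, at x = -125 to -48 mm; then the open bay; two hinge posts, 93 mm high, at x = +110 mm.
- hole (a point): Centre of the mouth of the access hole, 13 mm square with a dark rim, in the upright end face of the latch housing (sampler x = -125 mm, y = +32 mm, 34 mm above the bench). Same axes as the sampler: push along +x. A steel guide ledge juts 22 mm out under it, its top 25.5 mm above the bench.
- catch (a joint): Travel of the hidden catch, m: 0 home, 0.013 at its stop. Its push plate stands 25 mm behind the hole's mouth; pushed about 9 mm in (rod tip 34 mm behind the mouth) it frees the gate. Weak spring, slow damper: it takes under 6 N at 15 mm/s and creeps home in about 5 s.
- bay (a point): Centre of the bay's floor, 16 mm above the bench (within 1 mm); same axes as the sampler. The bay is 132 mm long (x) and 104 mm wide (y) inside walls that stand 22 mm above the floor (the housing at its low-x end stands higher); it takes three jars in a row along x, 44 mm apart.
- gate (a joint): Gate angle, rad: 0 fully down, about 0.02 when latched, 1.95 open (22 degrees past upright, away from the housing). A torsion spring opens it: 7 N at the bar when down, 2 N when open. Its tongue pushes the catch aside in the last 0.15 rad (up to 10 N more); then hold it at 0 for 5 s while the catch creeps back, or it springs open. Hoop of two arms 100 mm apart, two cross wires.
- gate_hinge (a point): Middle of the gate's hinge axis: sampler x = +110 mm, y = 0, 80 mm above the bench; the axis is the sampler's y.
- bar_grip (a point): Place to grip on the round bar (12 mm thick, 100 mm long, along the sampler's y) at the gate's free end, 180 mm from the hinge axis: 80 mm above the bench when shut, 247 mm when open. 25 mm are free on either side along the bar; a tongue 14 mm wide, 58 mm long hangs from the bar 42 mm to the +y side. The bar turns and may creep between the fingers.
- rod: Loose release rod, 60 g: black square handle 90 x 16 x 16 mm and a steel shaft 7 mm thick that goes on 85 mm along +x. Origin: centre of the handle.
- rod_tip (a point): Tip of the rod's thin shaft, 130 mm from the handle's centre along the rod's +x.
- rest: Fixed rest of the rod: base plate 90 x 50 x 5 mm with two posts 60 mm apart along its x. Origin: centre of the underside; the rod's handle lies along its x.
- rest_top (a point): Middle between the two posts at the height of their tops, 26 mm above the bench, on which the handle's underside lies (handle centre 8 mm above). Cheeks 10 mm high leave 26 mm between them for the 16 mm handle.
- start (a joint): Travel of the start button in m: 0 up, 0.006 fully down; it springs up again. Fully down takes 5 N.
- start_top (a point): Centre of the top of the white round start button (30 mm across) on a grey pod 75 mm square; 48 mm above the bench when up.
- pod: Fixed grey pod of the start button, 75 x 75 x 30 mm. Origin: centre of its underside.
- mat: Fixed black rubber mat 190 x 190 x 2 mm on which the jars stand at first. Origin: centre of its underside.
- jar0: Squat amber sample jar with a metal cap, 36 mm across, 34 mm tall, 70 g; alike with the other jars. Origin: centre of its underside, z along its axis. Two or three of the four jars are present in a run.
- jar1: Squat amber sample jar with a metal cap, 36 mm across, 34 mm tall, 70 g; alike with the other jars. Origin: centre of its underside, z along its axis. Two or three of the four jars are present in a run.
- jar2: Squat amber sample jar with a metal cap, 36 mm across, 34 mm tall, 70 g; alike with the other jars. Origin: centre of its underside, z along its axis. Two or three of the four jars are present in a run.
- jar3: Squat amber sample jar with a metal cap, 36 mm across, 34 mm tall, 70 g; alike with the other jars. Origin: centre of its underside, z along its axis. Two or three of the four jars are present in a run.
- beaker: Bystander: empty glass beaker, 70 mm across, 85 mm tall. Leave alone.
- reagent: Bystander: amber bottle, 60 mm across, 130 mm tall. Leave alone.
There are look-alikes about, which are no part of the job. Leave any brown or turquoise look-alike of the jar3 alone.

How it is judged:
On the way, in this order (a step that is already met when the one before it is completed fails the run):
1. the hidden catch is tripped with the rod through the access hole and the gate springs open (value of joint gate above 0.4 rad and x of rod_tip in the frame of hole above 0.01 m and y of rod_tip in the frame of hole between -0.007 and 0.007 m), for 0.05 s.
2. all jars stand upright in the bay while the gate is open (x of jar0 in the frame of bay between -0.055 and 0.055 m and y of jar0 in the frame of bay between -0.04 and 0.04 m and z of each of jar0, jar1, jar2, jar3 in the frame of bay below 0.008 m and angle between each of jar0, jar1, jar2, jar3's own z axis and vertical below 0.2 rad and x of jar1 in the frame of bay between -0.055 and 0.055 m and y of jar1 in the frame of bay between -0.04 and 0.04 m and x of jar2 in the frame of bay between -0.055 and 0.055 m and y of jar2 in the frame of bay between -0.04 and 0.04 m and x of jar3 in the frame of bay between -0.055 and 0.055 m and y of jar3 in the frame of bay between -0.04 and 0.04 m and value of joint gate above 1 rad), for 0.2 s.
3. the gate is down over the jars and stays shut by its catch, untouched (value of joint gate below 0.08 rad and velocity of joint gate below 0.05 rad/s and contact force between gate and the arm below 0.1 N and contact force between gate and the fingers below 0.1 N), for 0.5 s.
4. the start button is pressed fully down with the gate latched (value of joint start above 0.005 m and value of joint gate below 0.08 rad), for 0.05 s.
At the end, for the whole second after the job is handed in: All jars present stand upright (within 0.2 rad) on the bay's floor inside its walls, the gate is held shut by its catch (angle under 0.08 rad), the start button is up again, and the rod lies across both posts of its rest (handle centre within 20 mm of the middle, within 0.3 rad of its line) (x of jar0 in the frame of bay between -0.055 and 0.055 m and y of jar0 in the frame of bay between -0.04 and 0.04 m and z of each of jar0, jar1, jar2, jar3 in the frame of bay below 0.008 m and angle between each of jar0, jar1, jar2, jar3's own z axis and vertical below 0.2 rad and x of jar1 in the frame of bay between -0.055 and 0.055 m and y of jar1 in the frame of bay between -0.04 and 0.04 m and x of jar2 in the frame of bay between -0.055 and 0.055 m and y of jar2 in the frame of bay between -0.04 and 0.04 m and x of jar3 in the frame of bay between -0.055 and 0.055 m and y of jar3 in the frame of bay between -0.04 and 0.04 m and value of joint gate below 0.08 rad and velocity of joint gate below 0.05 rad/s and z of rod in the frame of rest_top between 0.003 and 0.014 m and horizontal distance between rod and rest_top below 0.02 m and angle between the x axis of rod and the x axis of rest, either way round below 0.3 rad and value of joint start below 0.001 m and linear speed of rod below 0.02 m/s); the robot touches nothing.
It fails at once if the start button is pressed while the gate is not shut (value of joint start above 0.004 m and value of joint gate above 0.15 rad).
It fails at once if the beaker is moved by more than 30 mm (distance of beaker from where it was at the start of the episode above 0.03 m).
It fails at once if the bottle is moved by more than 30 mm (distance of reagent from where it was at the start of the episode above 0.03 m).
Of jar0, jar1, jar2, jar3 only 2 to 3 are there at a start; the rules pass over those that are not, and their reading is None.
At some moment in a run one of jar0, jar1, jar2, jar3 may be knocked a few centimetres aside while the robot is not near it.
It also fails if it takes over 200 s, if anything falls off the work surface, if the arm or the gripper's body presses on something with over 40 N, if the wrist force passes 120 N, or if a joint passes its speed limit or range.

## Working session

There is one attempt and no reset: what is moved stays moved. The work goes in short steps, Python scripts to look and compute and a tool call to move; the robot and the scene stay as the last step left them, time stands still between calls to the robot, and variables do not carry over. Pictures are saved under pics/ and viewed, about 12 in all and at most 16, crops included, and the job is handed in when it is done.

Besides the shell and the picture viewer there is one more tool, called after "Emit:" by a JSON object that holds its "name" and its "arguments". servo_tool: Moves the arm, as the interface text tells. Its arguments: {"type":"object","properties":{"moves":{"type":"array","items":{"type":"array"}},"grip":{"type":"number"}},"required":["moves"]}

```bash
ls; mkdir -p pics; python3 - <<'E'
from workcell import r
import cv2
print(r.read_state())
for n in ("scene","top"):
    im=r.camera(n); cv2.imwrite(f"pics/{n}0.png",im[:,:,::-1])
    m=r.camera_model(n); print(n,m["intrinsics"],m["extrinsics"])
E
```

```text
pics
{'t': 0.0, 'joints': array([-1.48166506e+00,  1.04730417e-01,  9.64742154e-02,  1.56386207e+00,
       -1.40113391e-05,  1.35307934e+00]), 'qd': array([ 0.00040783,  0.00184429,  0.00071118, -0.00084784, -0.00162908,
        0.00080102]), 'effort': array([-9.77077361e-04, -5.56930447e+01,  5.03651869e+01,  1.68702373e-02,
       -2.13156682e-04,  6.52638818e-06]), 'eef_pos': array([ 0.18119967, -0.57165205,  0.23050681]), 'tcp_rot': array([-3.14029889e+00, -2.71860156e-04,  3.06848088e-01]), 'ft_force': array([-0.45439411,  1.00882525, -0.31985178]), 'wrist_torque': array([-0.00231083,  0.02603199,  0.02538432]), 'finger_gap': 0.08524994250750309}
scene [[471.84559283   0.         325.20670216]
 [  0.         471.84559283 241.94483086]
 [  0.           0.           1.        ]] [[-0.24068515  0.97057784 -0.00702221  0.0601398 ]
 [ 0.70361352  0.16949025 -0.69007323 -0.29985071]
 [-0.66857959 -0.1710313  -0.72370548  1.40867833]
 [ 0.          0.          0.          1.        ]]
top [[510.25460555   0.         317.61125972]
 [  0.         510.25460555 238.23653543]
 [  0.           0.           1.        ]] [[ 0.02294613 -0.99968201 -0.01045713  0.07229663]
 [-0.99392504 -0.02168529 -0.1079016   0.51169339]
 [ 0.10764052  0.01286953 -0.99410658  1.3052661 ]
 [ 0.          0.          0.          1.        ]]
```

View pics/top0.png

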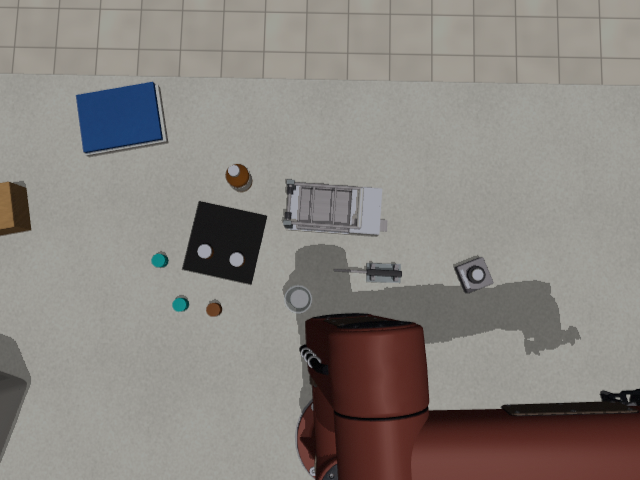

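View pics/scene0.png

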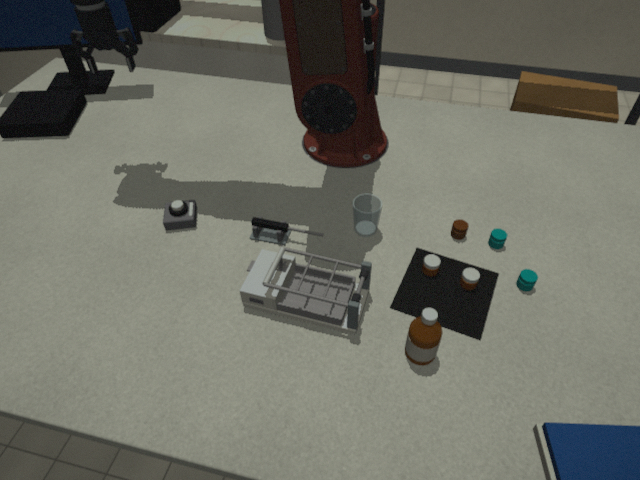

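The top view shows the sampler at (335,208), with its housing on the right and its hinge on the left. The rod and rest are at (383,271), tip pointing left, and the pod is at (474,274).

Jar candidates:
- White caps on the mat at (205,251) and (236,260): these match the description (amber with a metal cap, on the mat).
- Turquoise at (160,260) and (180,304), and brown at (214,309): these are look-alikes off the mat.

```bash
cat > h.py <<'E'
import numpy as np, cv2
from workcell import r
def ray(n,uv,z,m=None):
    "pixel -> world point on plane z"
    m=m or r.camera_model(n); K,E=np.array(m["intrinsics"]),np.array(m["extrinsics"])
    R,t=E[:3,:3],E[:3,3]; c=-R.T@t
    d=R.T@np.linalg.solve(K,[uv[0],uv[1],1.])
    return c+d*(z-c[2])/d[2]
def proj(n,p,m=None):
    m=m or r.camera_model(n); K,E=np.array(m["intrinsics"]),np.array(m["extrinsics"])
    q=K@(E[:3,:3]@np.array(p)+E[:3,3]); return q[:2]/q[2]
def delta(p,yaw=None):
    "world target TCP -> shift in tool units and yaw turn (tool down)"
    s=r.read_state(); a,b,c=s["tcp_rot"]
    from scipy.spatial.transform import Rotation as Ro
    R=Ro.from_euler("xyz",[a,b,c]).as_matrix()
    print("units",np.round(R.T@(np.array(p)-s["eef_pos"])/0.025,2), "turn", None if yaw is None else np.round(-((yaw-c+np.pi/2)%np.pi-np.pi/2),3),"tcp",np.round(s["eef_pos"],4),"yaw",round(c,3),"t",s["t"])
def snap(n,name,crop=None,k=1):
    m=r.camera_model(n); im=r.camera(n)[:,:,::-1].copy(); cv2.imwrite(f"pics/{name}_raw.png",im)
    if crop: x0,y0,x1,y1=crop; im=im[y0:y1,x0:x1]
    cv2.imwrite(f"pics/{name}.png",cv2.resize(im,None,fx=k,fy=k,interpolation=cv2.INTER_CUBIC)); np.save(f"pics/{name}.npy",m,allow_pickle=True); return m
E
python3 - <<'E'
from h import *
im=cv2.imread("pics/top0.png")
for n,uv,z in [("jarA",(205,251),.036),("jarB",(236,260),.036),("housR",(372,211),.055),("hingeTop",(290,186),.093),("hingeBot",(288,222),.093),("rodhandle",(385,271),.042),("tip",(335,270),.034),("start",(476,274),.048),("beaker",(298,298),.085),("bottle",(237,174),.13),("turq1",(160,260),.034),("br",(214,309),.034)]:
    p=ray("top",uv,z); print(n,p.round(3),np.hypot(*p[:2]).round(3))
cv2.imwrite("pics/crop0.png",cv2.resize(im[160:300,270:500],None,fx=3.4,fy=3.4,interpolation=cv2.INTER_CUBIC))
E
```

```text
jarA [0.469 0.375 0.036] 0.601
jarB [0.448 0.294 0.036] 0.535
housR [ 0.581 -0.055  0.055] 0.583
hingeTop [0.633 0.155 0.093] 0.652
hingeBot [0.542 0.158 0.093] 0.565
rodhandle [ 0.428 -0.091  0.042] 0.437
tip [0.428 0.037 0.034] 0.429
start [ 0.425 -0.322  0.048] 0.533
beaker [0.354 0.128 0.085] 0.377
bottle [0.653 0.283 0.13 ] 0.712
turq1 [0.444 0.492 0.034] 0.662
br [0.321 0.346 0.034] 0.471
```

View pics/crop0.png

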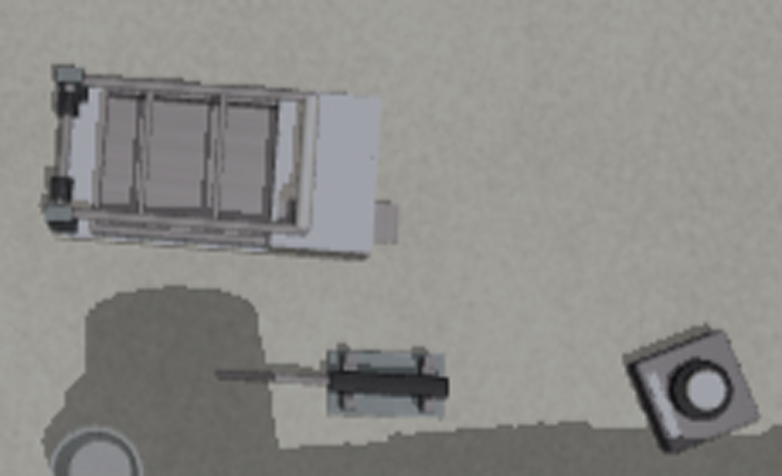

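Emit:
{"name": "servo_tool", "arguments": {"moves": [[[0.97,-0.93,0],0],[[0.97,-0.93,0],0],[[0.97,-0.93,0],0],[[0.97,-0.93,0],0],[[0.97,-0.93,0],0],[[0.97,-0.93,0],0],[[0.97,-0.93,0],0],[[0.97,-0.93,0],0]], "grip": 100}}

```text
t: 0.9
eef_pos: [0.3103, -0.3347, 0.231]
tcp_rot: [-3.141, 0.0, 0.307]
ft_force: [-0.0, -0.5, 0.4]
finger_gap: 0.0856
```

Emit:
{"name": "servo_tool", "arguments": {"moves": [[[0.97,-0.93,0],0],[[0.97,-0.93,0],0],[[0.97,-0.93,0],0],[[0.97,-0.93,0],0],[[0.97,-0.93,0],0],[[0.97,-0.93,0],0],[[0.97,-0.93,0],0],[[0.97,-0.93,0],0]]}}

```text
t: 1.7
eef_pos: [0.4391, -0.0988, 0.2311]
tcp_rot: [-3.142, 0.0, 0.307]
ft_force: [0.3, -1.1, 0.1]
finger_gap: 0.0852
```

Emit:
{"name": "servo_tool", "arguments": {"moves": [[[0,0,0],-0.14],[[0,0,0],-0.14],[[0,0,0],-0.14],[[0,0,0],-0.14],[[0,0,0],-0.14],[[0,0,0],-0.14],[[0,0,0],-0.14],[[0,0,0],-0.14]]}}

```text
t: 2.5
eef_pos: [0.4386, -0.1001, 0.2309]
tcp_rot: [-3.141, -0.0, 1.433]
ft_force: [-0.1, 0.2, -0.5]
finger_gap: 0.0858
```

```bash
python3 - <<'E'
from h import *
print(r.read_state()["joints"].round(2))
c=lambda u,v:(270+u/3.4,160+v/3.4)
P=[ray("top",c(*q),.055) for q in [(380,95),(366,253)]]
d=P[1]-P[0]; print("housing face",P[0].round(4),P[1].round(4),"len",np.linalg.norm(d), "sampler yaw",np.arctan2(d[1],d[0])-np.pi/2)
H=[ray("top",c(*q),.042) for q in [(330,383),(448,387)]]; d=H[0]-H[1]; print("handle",H[0],H[1],np.linalg.norm(d),np.arctan2(d[1],d[0]))
m=snap("wrist","w1"); print(m["extrinsics"]); delta([.428,-.091,.25],np.pi/2)
E
```

```text
[-0.52 -0.36 -0.33  1.6  -0.    1.19]
housing face [ 0.6413 -0.0794  0.055 ] [ 0.5202 -0.07    0.055 ] len 0.12148880500427549 sampler yaw 1.4934751631155043
handle [ 0.42247321 -0.0452574   0.042     ] [ 0.42146415 -0.13409594  0.042     ] 0.08884427077519845 1.5594384654254068
[[ 9.90372677e-01 -1.38425958e-01 -4.64055926e-04 -4.49243363e-01]
 [-1.32495298e-01 -9.48901744e-01  2.86409630e-01 -7.51613018e-02]
 [-4.00868707e-02 -2.83590786e-01 -9.58107149e-01  3.68077801e-01]
 [ 0.00000000e+00  0.00000000e+00  0.00000000e+00  1.00000000e+00]]
units [ 0.31 -0.47 -0.76] turn -0.13 tcp [ 0.4386 -0.1001  0.231 ] yaw 1.441 t 2.55
```

View pics/w1.png

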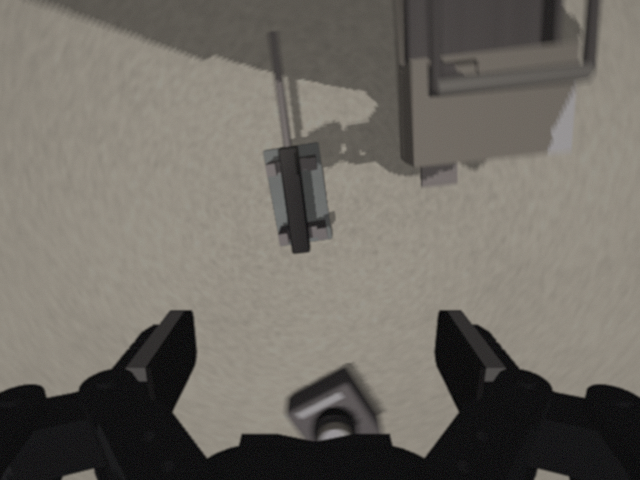

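```bash
python3 - <<'E'
from h import *
m=np.load("pics/w1.npy",allow_pickle=True).item()
f=lambda uv,z:ray("wrist",uv,z,m)
a,b=f((289,148),.042),f((301,251),.042); d=a-b; print("handle",a,b,(a+b)/2,np.linalg.norm(d),np.arctan2(d[1],d[0]))
t=f((274,33),.034); print("tip",t,np.linalg.norm(t-(a+b)/2))
p,q=f((414,166),.055),f((575,150),.055); print("face",q,p,np.linalg.norm(p-q),np.arctan2(*(p-q)[1::-1])-np.pi/2)
e=[f(u,.0255) for u in [(422,186),(456,184)]]; print("ledge",e, np.linalg.norm(e[0]-e[1]))
for n,z in (("start",.048),): print(n,f((334,428),z))
E
```

```text
handle [ 0.42577875 -0.04853314  0.042     ] [ 0.42244777 -0.13514225  0.042     ] [ 0.42411326 -0.0918377   0.042     ] 0.08667314162447085 1.5323552926008723
tip [0.42728373 0.03645977 0.034     ] 0.12858573542432614
face [ 0.64332944 -0.07955381  0.055     ] [ 0.52042938 -0.07462378  0.055     ] 0.12299890611095511 1.5307036511630745
ledge [array([ 0.53258066, -0.09675993,  0.0255    ]), array([ 0.56152789, -0.09906768,  0.0255    ])] 0.029039083340343417
start [ 0.42784391 -0.315801    0.048     ]
```

Emit:
{"name": "servo_tool", "arguments": {"moves": [[[0,0,0],-0.11],[[0.32,-0.58,0],0],[[0,0,1],0],[[0,0,1],0],[[0,0,1],0],[[0,0,1],0],[[0,0,1],0],[[0,0,0],0]]}}

```text
t: 3.35
eef_pos: [0.4225, -0.0906, 0.103]
tcp_rot: [-3.137, -0.002, 1.534]
ft_force: [0.0, 0.1, -0.2]
finger_gap: 0.0853
```

```bash
python3 - <<'E'
from h import *
m=snap("wrist","w2"); delta([.4241,-.092,.016],1.545)
E
```

```text
units [-0.04  0.04  3.57] turn -0.01 tcp [ 0.4234 -0.0911  0.1052] yaw 1.535 t 3.4
```

View pics/w2.png

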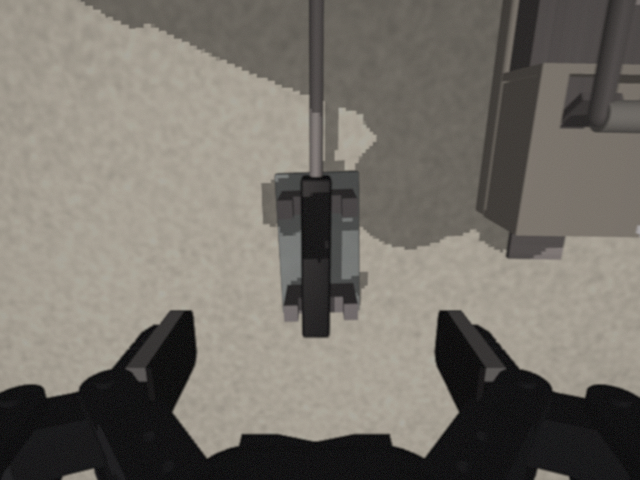

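Emit:
{"name": "servo_tool", "arguments": {"moves": [[[0,0,0.9],0],[[0,0,0.9],0],[[0,0,0.9],0],[[0,0,0.85],0],[[0,0,0],0],[[0,0,0],0]]}}

```text
t: 4.0
eef_pos: [0.4251, -0.092, 0.019]
tcp_rot: [3.141, 0.0, 1.536]
ft_force: [0.2, 0.4, 0.7]
finger_gap: 0.0857
```

Emit:
{"name": "servo_tool", "arguments": {"moves": [[[0,0,0],0],[[0,0,0],0],[[0,0,0],0],[[0,0,0],0],[[0,0,0],0],[[0,0,0],0],[[0,0,0],0],[[0,0,0],0]], "grip": 0}}

```text
t: 4.8
eef_pos: [0.4248, -0.0919, 0.0179]
tcp_rot: [3.141, 0.0, 1.537]
ft_force: [-0.9, 0.8, 5.7]
finger_gap: 0.0149
```

```bash
python3 - <<'E'
from h import *
m=np.load("pics/w2.npy",allow_pickle=True).item()
f=lambda uv,z:ray("wrist",uv,z,m)
print("corner",f((519,236),.055),f((620,236),.055)); print("ledge",f((510,258),.0255),f((561,259),.0255))
delta([.424,-.092,.016],1.535); print(r.read_state()["finger_gap"])
E
```

```text
corner [ 0.52295822 -0.07724002  0.055     ] [ 0.57186164 -0.07898942  0.055     ]
ledge [ 0.53403243 -0.09910325  0.0255    ] [ 0.56310067 -0.10073803  0.0255    ]
units [-0.01 -0.03  0.08] turn 0.002 tcp [ 0.4248 -0.0919  0.0179] yaw 1.537 t 4.8
0.014947290728588657
```

Emit:
{"name": "servo_tool", "arguments": {"moves": [[[0,0,-0.8],0],[[0,0,-0.8],0],[[0,0,-0.8],0],[[-1,0,-0.6],0],[[-1,0.5,0],0],[[-1,1,0],0],[[-1,1,0],0],[[-1,1,0],0]]}}

```text
t: 5.6
eef_pos: [0.5084, -0.2207, 0.092]
tcp_rot: [-3.141, -0.0, 1.537]
ft_force: [0.6, -1.0, 0.0]
finger_gap: 0.015
```

Emit:
{"name": "servo_tool", "arguments": {"moves": [[[-1,1,0],0],[[-0.1,0.43,0],0],[[0,0,0.7],0],[[0,0,0.7],0],[[0,0,0],0],[[0,0,0],0]]}}

```text
t: 6.2
eef_pos: [0.5421, -0.248, 0.0573]
tcp_rot: [-3.141, -0.001, 1.537]
ft_force: [0.6, 0.3, 0.3]
finger_gap: 0.0151
```

```bash
python3 - <<'E'
from h import *
m=snap("wrist","w3"); delta([.543,-.248,.018],1.535); print(r.read_state()["finger_gap"])
E
```

```text
units [0.01 0.01 1.6 ] turn 0.002 tcp [ 0.5426 -0.2483  0.0581] yaw 1.537 t 6.25
0.015116165056006742
```

View pics/w3.png

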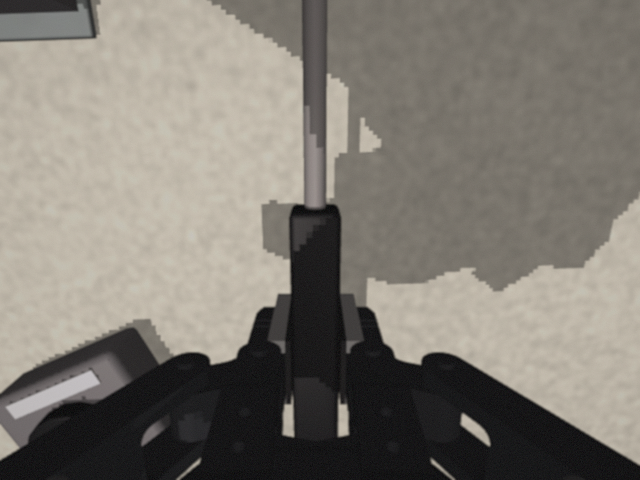

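Emit:
{"name": "servo_tool", "arguments": {"moves": [[[0,0,0.8],0],[[0,0,0.8],0],[[0.4,0,0],0],[[0.4,0,0],0],[[0,0,0],0],[[0,0,0],0]]}}

```text
t: 6.85
eef_pos: [0.5441, -0.2284, 0.0191]
tcp_rot: [3.14, 0.001, 1.538]
ft_force: [0.7, 0.1, -0.6]
finger_gap: 0.0147
```

```bash
python3 - <<'E'
from h import *
delta([.543,-.248,.018],1.535)
a=r.camera("top")[:,:,::-1]; b=r.camera("scene")[:,:,::-1]
s=r.read_state()
u=np.array([np.cos(1.536),np.sin(1.536),0]); h=s["eef_pos"]+[0,0,.016]
tip=h+.13*u; hole=np.array([.549,-.078,.034])
for n in("top","scene"): print(n,"tip",proj(n,tip),"hole",proj(n,hole),"ledge",proj(n,hole-.022*u-[0,0,.0085]))
cv2.imwrite("pics/top3.png",a);cv2.imwrite("pics/scene3.png",b)
f=lambda i,x,y:cv2.resize(i[y:y+75,x:x+100],None,fx=6,fy=6,interpolation=cv2.INTER_CUBIC)
cv2.imwrite("pics/c3.png",cv2.resize(np.vstack([f(a,340,180),f(b,205,235)]),None,fx=.66,fy=.66,interpolation=cv2.INTER_AREA))
E
```

```text
units [-0.79 -0.02  0.05] turn 0.003 tcp [ 0.5441 -0.2284  0.0191] yaw 1.538 t 6.85
top tip [388.0050479  224.82617725] hole [379.98041733 224.44023841] ledge [388.01500765 225.34553714]
scene tip [248.54453945 262.63755968] hole [257.45878762 264.7275884 ] ledge [248.57336736 265.22504375]
```

View pics/c3.png

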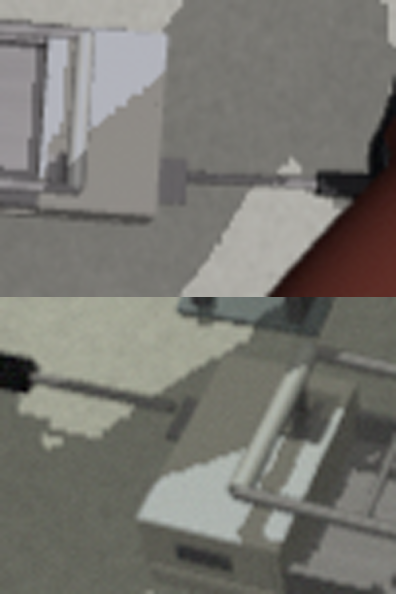

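Emit:
{"name": "servo_tool", "arguments": {"moves": [[[0.2,0,0],0],[[0.2,0,0],0],[[0.2,0,0],0],[[0.2,0,0],0],[[0.2,0,0],0],[[0.2,0,0],0],[[0.2,0,0],0],[[0.2,0,0],0]]}}

```text
t: 7.75
eef_pos: [0.5446, -0.1879, 0.0176]
tcp_rot: [3.142, 0.0, 1.537]
ft_force: [0.4, 0.4, 0.5]
finger_gap: 0.0149
```

Emit:
{"name": "servo_tool", "arguments": {"moves": [[[0.07,0,0],0],[[0.07,0,0],0],[[0.07,0,0],0],[[0.07,0,0],0],[[0.07,0,0],0],[[0.07,0,0],0],[[0.07,0,0],0],[[0.07,0,0],0]]}}

```text
t: 8.55
eef_pos: [0.5452, -0.175, 0.0178]
tcp_rot: [3.141, 0.001, 1.536]
ft_force: [-0.4, -5.0, -1.2]
finger_gap: 0.0149
```

Emit:
{"name": "servo_tool", "arguments": {"moves": [[[0.06,0,0],0],[[0.06,0,0],0],[[0.06,0,0],0],[[0,0,0],0],[[0,0,0],0],[[0,0,0],0],[[0,0,0],0]]}}

```text
t: 9.25
eef_pos: [0.5451, -0.1696, 0.0174]
tcp_rot: [-3.141, -0.0, 1.537]
ft_force: [0.1, -0.1, 0.6]
finger_gap: 0.0147
```

```bash
python3 - <<'E'
from h import *
print(r.read_state()["ft_force"]); snap("scene","s4",(180,140,420,340),3)
E
```

```text
[ 0.07281784 -0.05822606  0.61741181]
```

View pics/s4.png

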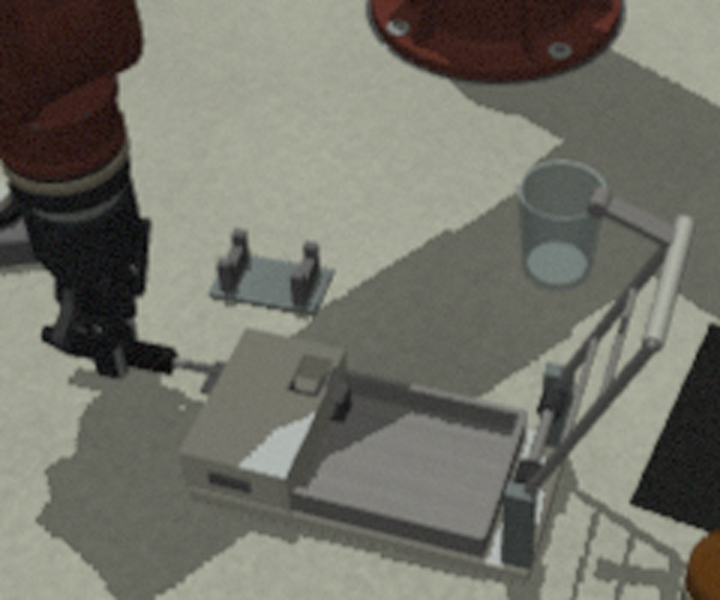

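Emit:
{"name": "servo_tool", "arguments": {"moves": [[[-0.5,0,0],0],[[-0.9,0,0],0],[[-1,0,0],0],[[-1,0,0],0],[[-0.6,0,0],0],[[0,0,-1],0],[[0,0,-1],0],[[0,0,-1],0]]}}

```text
t: 10.1
eef_pos: [0.5414, -0.2701, 0.0931]
tcp_rot: [-3.141, -0.001, 1.536]
ft_force: [0.4, 0.1, -0.8]
finger_gap: 0.0148
```

Emit:
{"name": "servo_tool", "arguments": {"moves": [[[0.99,-0.7,0],0],[[0.99,-0.7,0],0],[[0.99,-0.7,0],0],[[0.99,-0.7,0],0],[[0.99,-0.7,0],0],[[0.99,-0.7,0],0],[[0.99,-0.7,0],0],[[0,0,0],0]]}}

```text
t: 10.9
eef_pos: [0.4237, -0.0902, 0.0924]
tcp_rot: [-3.141, -0.001, 1.539]
ft_force: [-1.1, -1.3, -0.8]
finger_gap: 0.015
```

```bash
python3 - <<'E'
from h import *
delta([.4248,-.0919,.018],1.537)
E
```

```text
units [-0.07  0.05  2.98] turn 0.002 tcp [ 0.4237 -0.0902  0.0924] yaw 1.539 t 10.9
```

Emit:
{"name": "servo_tool", "arguments": {"moves": [[[-0.07,0.05,0.5],0],[[0,0,0.7],0],[[0,0,0.7],0],[[0,0,0.6],0],[[0,0,0.3],0],[[0,0,0.13],0],[[0,0,0],0]]}}

```text
t: 11.6
eef_pos: [0.4265, -0.0946, 0.0191]
tcp_rot: [-3.141, -0.0, 1.536]
ft_force: [0.4, 0.2, -0.2]
finger_gap: 0.015
```

Emit:
{"name": "servo_tool", "arguments": {"moves": [[[0,0,0],0],[[0,0,0],0],[[0,0,0],0],[[0,0,0],0],[[0,0,0],0],[[0,0,0],0]], "grip": 100}}

```text
t: 12.2
eef_pos: [0.4265, -0.0943, 0.0194]
tcp_rot: [3.141, 0.0, 1.537]
ft_force: [0.1, 0.9, -0.2]
finger_gap: 0.0855
```

Emit:
{"name": "servo_tool", "arguments": {"moves": [[[0,0,-0.5],0],[[0,0,-1],0],[[0,0,-1],0],[[0,0,-1],0],[[0,0,-1],0],[[0,0,-1],0],[[0,0,-1],0],[[0,0,-1],0]]}}

```text
t: 13.0
eef_pos: [0.4264, -0.0942, 0.2089]
tcp_rot: [3.141, 0.001, 1.537]
ft_force: [1.1, -0.5, -0.2]
finger_gap: 0.0852
```

```bash
python3 - <<'E'
from h import *
print(r.read_state()["joints"].round(2))
m=snap("wrist","w5",(200,100,440,340),1.5); im=cv2.imread("pics/w5.png")
t=r.camera("top")[:,:,::-1].copy(); cv2.imwrite("pics/top5.png",t)
c=cv2.resize(t[190:330,130:280],None,fx=3,fy=3,interpolation=cv2.INTER_CUBIC)
h=max(im.shape[0],c.shape[0]); pad=lambda i:cv2.copyMakeBorder(i,0,h-i.shape[0],0,0,cv2.BORDER_CONSTANT)
cv2.imwrite("pics/c5.png",np.hstack([pad(im),pad(c)]))
E
```

```text
[-0.52 -0.41 -0.41  1.57 -0.    1.09]
```

View pics/c5.png

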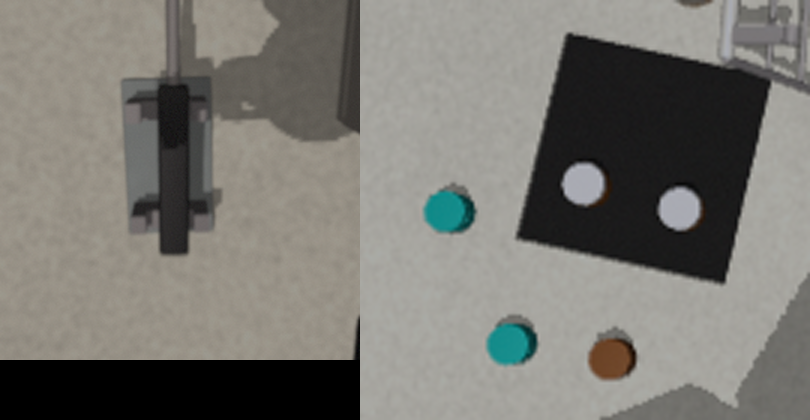

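Rod is back on its rest. The crop confirms the two white-capped jars on the mat; the turquoise ones and the brown one are look-alikes off it.

```bash
cat >> h.py <<'E'
def caps(n,im,m,z,box=None):
    hsv=cv2.cvtColor(im,cv2.COLOR_BGR2HSV); k=cv2.inRange(hsv,(0,0,120),(180,50,255))
    if box: b=np.zeros_like(k); b[box[1]:box[3],box[0]:box[2]]=255; k&=b
    for c in cv2.findContours(k,cv2.RETR_EXTERNAL,cv2.CHAIN_APPROX_NONE)[0]:
        (u,v),R=cv2.minEnclosingCircle(c); A=cv2.contourArea(c)
        if A>60 and A>.7*np.pi*R*R: p=ray(n,(u,v),z,m); e=ray(n,(u+R,v),z,m); print("cap",(round(u),round(v)),p.round(4),"rad mm",(1e3*np.linalg.norm(e-p)).round(1))
E
python3 - <<'E'
from h import *
caps("top",cv2.imread("pics/top5.png"),None,.036,(185,205,262,282))
delta([.448,.294,.2],1.537)
im=cv2.imread("pics/top5.png")
cv2.imwrite("pics/c6.png",cv2.resize(im[160:250,230:400],None,fx=4,fy=4,interpolation=cv2.INTER_CUBIC))
O=np.array([.5855,.0458,0]);u=np.array([np.cos(1.536),np.sin(1.536),0]);v=np.array([-u[1],u[0],0])
g=lambda x,y,z:O+x*u+y*v+[0,0,z]
for n,q in dict(wc=(.018-.066,.052,.038),wd=(.084,.052,.038),we=(.084,-.052,.038),h1=(-.125,.06,.055),h2=(-.125,-.06,.055),post1=(.11,.05,.093),bar=(.177,0,.247)).items():
    p=proj("top",g(*q)); print(n,((p-[230,160])*4).round())
E
```

```text
cap (236, 259) [0.4499 0.2937 0.036 ] rad mm 17.9
cap (204, 251) [0.4695 0.3782 0.036 ] rad mm 17.8
units [15.58  0.28  0.41] turn -0.0 tcp [ 0.4278 -0.095   0.2112] yaw 1.537 t 13.1
wc [481. 281.]
wd [278. 269.]
we [287. 112.]
h1 [602. 296.]
h2 [610. 112.]
post1 [232. 252.]
bar [ 98. 118.]
```

View pics/c6.png

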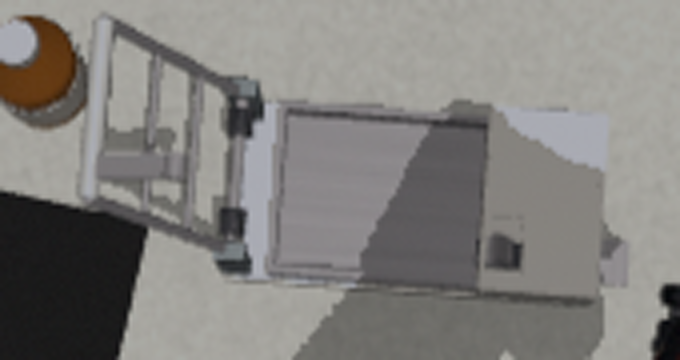

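Emit:
{"name": "servo_tool", "arguments": {"moves": [[[0.97,0.02,0],0],[[0.97,0.02,0],0],[[0.97,0.02,0],0],[[0.97,0.02,0],0],[[0.97,0.02,0],0],[[0.97,0.02,0],0],[[0.97,0.02,0],0],[[0.97,0.02,0],0]]}}

```text
t: 13.9
eef_pos: [0.4368, 0.1005, 0.2069]
tcp_rot: [3.142, 0.0, 1.537]
ft_force: [0.7, -0.2, 0.6]
finger_gap: 0.0852
```

Emit:
{"name": "servo_tool", "arguments": {"moves": [[[0.97,0.02,0],0],[[0.97,0.02,0],0],[[0.97,0.02,0],0],[[0.97,0.02,0],0],[[0.97,0.02,0],0],[[0.97,0.02,0],0],[[0.97,0.02,0],0],[[0.97,0.02,0],0]]}}

```text
t: 14.7
eef_pos: [0.4473, 0.2942, 0.2069]
tcp_rot: [-3.141, 0.0, 1.537]
ft_force: [0.4, 0.8, 1.3]
finger_gap: 0.0856
```

Emit:
{"name": "servo_tool", "arguments": {"moves": [[[0,0,1],0],[[0,0,1],0],[[0,0,1],0],[[0,0,0],0],[[0,0,0],0]]}}

```text
t: 15.2
eef_pos: [0.4474, 0.2931, 0.1322]
tcp_rot: [-3.141, 0.0, 1.537]
ft_force: [0.1, 0.1, 0.0]
finger_gap: 0.0854
```

```bash
python3 - <<'E'
from h import *
print(r.read_state()["joints"].round(2))
m=snap("wrist","w7"); caps("wrist",cv2.imread("pics/w7_raw.png"),m,.036,(120,0,520,330))
caps("top",r.camera("top")[:,:,::-1].copy(),None,.036,(185,205,262,282))
delta([.4499,.2937,.007],1.537)
E
```

```text
[ 0.34 -0.09 -0.28  1.38 -0.    1.94]
cap (317, 244) [0.4494 0.2912 0.036 ] rad mm 18.0
cap (348, 97) [0.4692 0.3754 0.036 ] rad mm 19.2
units [0.01 0.05 5.06] turn -0.0 tcp [0.4484 0.2934 0.1336] yaw 1.537 t 15.3
```

Emit:
{"name": "servo_tool", "arguments": {"moves": [[[-0.04,0.06,1],0],[[0,0,1],0],[[0,0,1],0],[[0,0,1],0],[[0,0,0.7],0],[[0,0,0.35],0],[[0,0,0],0]]}}

```text
t: 16.0
eef_pos: [0.4491, 0.2921, 0.0056]
tcp_rot: [-3.141, 0.0, 1.537]
ft_force: [0.1, 0.3, 0.2]
finger_gap: 0.0853
```

Emit:
{"name": "servo_tool", "arguments": {"moves": [[[0,0,0],0],[[0,0,0],0],[[0,0,0],0],[[0,0,0],0],[[0,0,0],0],[[0,0,0],0],[[0,0,0],0]], "grip": 10}}

```text
t: 16.7
eef_pos: [0.4499, 0.2925, 0.0067]
tcp_rot: [3.14, -0.001, 1.537]
ft_force: [-1.5, -0.8, 6.0]
finger_gap: 0.0346
```

Emit:
{"name": "servo_tool", "arguments": {"moves": [[[0,0,-0.5],0],[[0,0,-1],0],[[0,0,-1],0],[[0,0,-1],0],[[0,0,-0.5],0],[[0,0,0],0]]}}

```text
t: 17.3
eef_pos: [0.4503, 0.2926, 0.1077]
tcp_rot: [3.138, -0.001, 1.537]
ft_force: [0.2, 0.4, -0.9]
finger_gap: 0.0342
```

```bash
python3 - <<'E'
from h import *
delta([.5849,.0288,.107],1.537)
E
```

```text
units [-10.36   5.74   0.04] turn -0.0 tcp [0.4503 0.2926 0.1077] yaw 1.537 t 17.3
```

Emit:
{"name": "servo_tool", "arguments": {"moves": [[[-1,0,0],0],[[-1,0,0],0],[[-1,0,0],0],[[-1,0,0],0],[[-1,0,0],0],[[-1,0,0],0],[[-1,0,0],0],[[-1,0,0],0]]}}

```text
t: 18.1
eef_pos: [0.4414, 0.0914, 0.104]
tcp_rot: [-3.14, 0.0, 1.537]
ft_force: [-0.2, 0.3, -0.9]
finger_gap: 0.0348
```

Emit:
{"name": "servo_tool", "arguments": {"moves": [[[-1,0,0],0],[[-1,0,0],0],[[-0.36,0.5,0],0],[[0,1,0],0],[[0,1,0],0],[[0,1,0],0],[[0,1,0],0],[[0,1,0],0]]}}

```text
t: 18.9
eef_pos: [0.5778, 0.0287, 0.1036]
tcp_rot: [-3.139, -0.0, 1.537]
ft_force: [0.5, 0.7, -0.3]
finger_gap: 0.0348
```

Emit:
{"name": "servo_tool", "arguments": {"moves": [[[0,0.24,0],0],[[0,0,0],0],[[0,0,0],0]]}}

```text
t: 19.2
eef_pos: [0.5825, 0.0286, 0.1047]
tcp_rot: [-3.14, -0.0, 1.537]
ft_force: [-0.1, -0.7, -0.7]
finger_gap: 0.0344
```

```bash
python3 - <<'E'
from h import *
delta([.5849,.0288,.022],1.537); snap("wrist","w8")
E
```

```text
units [0.01 0.1  3.31] turn -0.0 tcp [0.5825 0.0286 0.1047] yaw 1.537 t 19.2
```

View pics/w8.png

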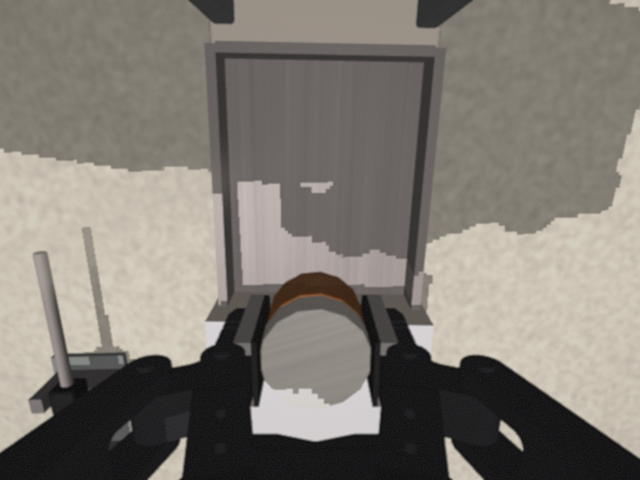

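Emit:
{"name": "servo_tool", "arguments": {"moves": [[[0,0.1,0.7],0],[[0,0,0.8],0],[[0,0,0.8],0],[[0,0,0.5],0],[[0,0,0.3],0],[[0,0,0.2],0],[[0,0,0],0]]}}

```text
t: 19.95
eef_pos: [0.5861, 0.0283, 0.023]
tcp_rot: [-3.141, 0.0, 1.537]
ft_force: [0.4, -0.7, -1.7]
finger_gap: 0.0347
```

Emit:
{"name": "servo_tool", "arguments": {"moves": [[[0,0,0.03],0],[[0,0,0],0]]}}

```text
t: 20.15
eef_pos: [0.5867, 0.0283, 0.023]
tcp_rot: [3.14, 0.0, 1.537]
ft_force: [-0.1, 0.2, -1.4]
finger_gap: 0.0343
```

Emit:
{"name": "servo_tool", "arguments": {"moves": [[[0,0,0],0],[[0,0,0],0],[[0,0,0],0],[[0,0,0],0],[[0,0,0],0]], "grip": 58}}

```text
t: 20.65
eef_pos: [0.5863, 0.0283, 0.0223]
tcp_rot: [3.141, 0.0, 1.537]
ft_force: [-0.0, 0.2, 0.1]
finger_gap: 0.049
```

Emit:
{"name": "servo_tool", "arguments": {"moves": [[[0,0,-0.5],0],[[0,0,-1],0],[[0,0,-1],0],[[0,0,-1],0],[[0,-0.5,-0.5],0],[[0,-1,0],0],[[0,-1,0],0],[[0,-1,0],0]]}}

```text
t: 21.45
eef_pos: [0.4981, 0.0313, 0.1234]
tcp_rot: [3.141, 0.0, 1.537]
ft_force: [0.2, 0.2, 0.6]
finger_gap: 0.0496
```

```bash
python3 - <<'E'
from h import *
t=r.camera("top")[:,:,::-1].copy(); cv2.imwrite("pics/top9.png",t)
caps("top",t,None,.036,(185,205,262,282)); print("bay:"); caps("top",t,None,.05,(296,187,355,232))
delta([.470,.377,.11],1.537)
E
```

```text
cap (204, 251) [0.4695 0.3782 0.036 ] rad mm 17.8
bay:
units [13.76 -1.45  0.52] turn 0.001 tcp [0.4949 0.032  0.1229] yaw 1.538 t 21.5
```

Emit:
{"name": "servo_tool", "arguments": {"moves": [[[0,-1,0],0],[[0.5,-1,0],0],[[1,0,0],0],[[1,0,0],0],[[1,0,0],0],[[1,0,0],0],[[1,0,0],0],[[1,0,0],0]]}}

```text
t: 22.3
eef_pos: [0.4545, 0.1965, 0.1234]
tcp_rot: [3.14, -0.0, 1.537]
ft_force: [0.5, -0.8, 0.1]
finger_gap: 0.0498
```

Emit:
{"name": "servo_tool", "arguments": {"moves": [[[1,0,0],0],[[1,0,0],0],[[1,0,0],0],[[1,0,0],0],[[1,0,0],0],[[1,0,0],0],[[1,0,0],0],[[0.26,0.55,0],0]]}}

```text
t: 23.1
eef_pos: [0.4733, 0.3788, 0.1233]
tcp_rot: [3.141, -0.001, 1.539]
ft_force: [0.1, -0.7, -0.5]
finger_gap: 0.0496
```

Emit:
{"name": "servo_tool", "arguments": {"moves": [[[0,0,0],0],[[0,0,0],0],[[0,0,0],0],[[0,0,0],0]], "grip": 100}}

```text
t: 23.5
eef_pos: [0.474, 0.3759, 0.1226]
tcp_rot: [3.141, 0.0, 1.536]
ft_force: [0.2, -0.2, 0.2]
finger_gap: 0.0855
```

```bash
python3 - <<'E'
from h import *
m=snap("wrist","w10"); caps("wrist",cv2.imread("pics/w10_raw.png"),m,.036,(200,0,440,330))
delta([.4695,.3775,.0067],1.537)
t=r.camera("top")[:,:,::-1].copy(); cv2.imwrite("pics/top10.png",t)
cv2.imwrite("pics/c10.png",cv2.resize(t[160:250,230:400],None,fx=4,fy=4,interpolation=cv2.INTER_CUBIC))
E
```

```text
cap (304, 247) [0.4684 0.375  0.036 ] rad mm 18.0
units [ 0.06 -0.19  4.63] turn -0.001 tcp [0.4741 0.3759 0.1225] yaw 1.536 t 23.55
```

View pics/c10.png

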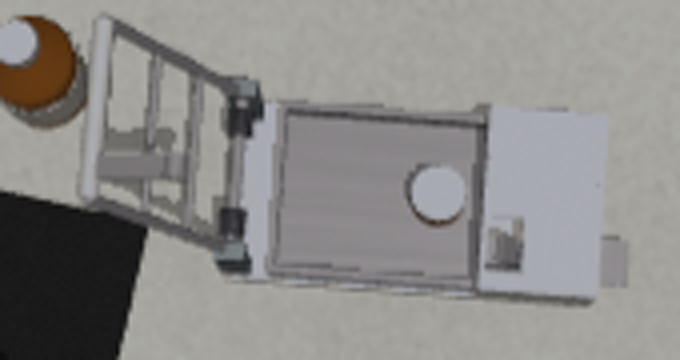

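Jar 1 stands upright in the bay at crop (438,195). Now jar 2.

Emit:
{"name": "servo_tool", "arguments": {"moves": [[[0,-0.2,0.7],0],[[0,0,1],0],[[0,0,1],0],[[0,0,1],0],[[0,0,0.6],0],[[0,0,0.33],0],[[0,0,0],0]]}}

```text
t: 24.3
eef_pos: [0.4687, 0.3762, 0.0058]
tcp_rot: [-3.14, 0.001, 1.537]
ft_force: [0.3, 0.2, 0.2]
finger_gap: 0.085
```

Emit:
{"name": "servo_tool", "arguments": {"moves": [[[0,0,0],0],[[0,0,0],0],[[0,0,0],0],[[0,0,0],0],[[0,0,0],0],[[0,0,0],0],[[0,0,0],0]], "grip": 10}}

```text
t: 25.0
eef_pos: [0.47, 0.3769, 0.0077]
tcp_rot: [3.14, -0.001, 1.537]
ft_force: [-0.7, 0.1, 6.1]
finger_gap: 0.0346
```

Emit:
{"name": "servo_tool", "arguments": {"moves": [[[0,0,-0.5],0],[[0,0,-1],0],[[0,0,-1],0],[[0,0,-1],0],[[0,-0.5,-0.5],0],[[0,-0.5,0],0],[[0,0,0],0]]}}

```text
t: 25.7
eef_pos: [0.4428, 0.3775, 0.1064]
tcp_rot: [-3.141, 0.0, 1.538]
ft_force: [0.1, 0.4, -1.2]
finger_gap: 0.0346
```

```bash
python3 - <<'E'
from h import *
delta([.5865,.0748,.107],1.537)
E
```

```text
units [-11.91   6.15  -0.02] turn 0.001 tcp [0.4428 0.3775 0.1064] yaw 1.538 t 25.7
```

Emit:
{"name": "servo_tool", "arguments": {"moves": [[[-1,0,0],0],[[-1,0,0],0],[[-1,0,0],0],[[-1,0,0],0],[[-1,0,0],0],[[-1,0,0],0],[[-1,0,0],0],[[-1,0,0],0]]}}

```text
t: 26.5
eef_pos: [0.4367, 0.1764, 0.1053]
tcp_rot: [-3.14, 0.0, 1.537]
ft_force: [0.4, -0.1, -1.0]
finger_gap: 0.0339
```

Emit:
{"name": "servo_tool", "arguments": {"moves": [[[-1,0,0],0],[[-1,0,0],0],[[-1,0,0],0],[[-0.91,0,0],0],[[0,1,0],0],[[0,1,0],0],[[0,1,0],0],[[0,1,0],0]]}}

```text
t: 27.3
eef_pos: [0.5344, 0.0762, 0.1051]
tcp_rot: [-3.14, 0.0, 1.537]
ft_force: [0.1, -0.3, -0.6]
finger_gap: 0.0343
```

Emit:
{"name": "servo_tool", "arguments": {"moves": [[[0,1,0],0],[[0,0.7,0],0],[[0,0.45,0],0],[[0,0,0],0],[[0,0,0],0]]}}

```text
t: 27.8
eef_pos: [0.5869, 0.0746, 0.1054]
tcp_rot: [-3.14, 0.0, 1.537]
ft_force: [0.3, 0.5, -1.0]
finger_gap: 0.0341
```

```bash
python3 - <<'E'
from h import *
delta([.5865,.0748,.0225],1.537)
E
```

```text
units [ 0.01 -0.01  3.32] turn -0.0 tcp [0.5869 0.0746 0.1054] yaw 1.537 t 27.8
```

Emit:
{"name": "servo_tool", "arguments": {"moves": [[[0,0,0.8],0],[[0,0,0.8],0],[[0,0,0.7],0],[[0,0,0.5],0],[[0,0,0.32],0],[[0,0,0.15],0],[[0,0,0.03],0],[[0,0,0],0]]}}

```text
t: 28.6
eef_pos: [0.5882, 0.0745, 0.0247]
tcp_rot: [3.141, 0.0, 1.537]
ft_force: [0.2, 0.1, 0.4]
finger_gap: 0.0344
```

Emit:
{"name": "servo_tool", "arguments": {"moves": [[[0,0,0],0],[[0,0,0],0],[[0,0,0],0],[[0,0,0],0],[[0,0,0],0]], "grip": 58}}

```text
t: 29.1
eef_pos: [0.5879, 0.0746, 0.0241]
tcp_rot: [3.141, 0.0, 1.537]
ft_force: [-0.7, 0.7, -0.3]
finger_gap: 0.0495
```

Emit:
{"name": "servo_tool", "arguments": {"moves": [[[0,0,-0.5],0],[[0,0,-1],0],[[0,0,-1],0],[[0,0,-1],0],[[0,0,-1],0],[[0,0,-1],0],[[0,0,-1],0],[[0,0,-1],0]]}}

```text
t: 29.9
eef_pos: [0.5877, 0.0746, 0.2137]
tcp_rot: [3.141, 0.0, 1.537]
ft_force: [0.4, -1.3, 0.0]
finger_gap: 0.0493
```

```bash
python3 - <<'E'
from h import *
print(r.read_state()["joints"].round(2))
delta([.592,.225,.36],-0.034)
m=snap("wrist","w11")
t=r.camera("top")[:,:,::-1].copy(); cv2.imwrite("pics/top11.png",t)
E
```

```text
[-0.09  0.08  0.04  1.53 -0.    1.51]
units [ 6.02 -0.03 -5.85] turn 1.571 tcp [0.5877 0.0746 0.2137] yaw 1.537 t 29.9
```

View pics/w11.png

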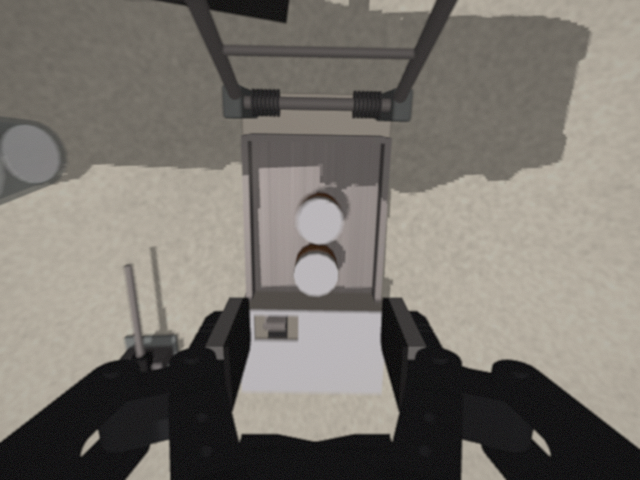

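Emit:
{"name": "servo_tool", "arguments": {"moves": [[[0,0,-1],0],[[0,0,-1],0],[[0,0,-1],0],[[0,0,-1],0],[[0,0,-1],0],[[0,0,-0.9],0]]}}

```text
t: 30.6
eef_pos: [0.5875, 0.0746, 0.3605]
tcp_rot: [3.141, 0.0, 1.537]
ft_force: [0.0, 0.1, 0.1]
finger_gap: 0.0496
```

Emit:
{"name": "servo_tool", "arguments": {"moves": [[[0,0,0],-0.14],[[0,0,0],-0.14],[[0,0,0],-0.14],[[0,0,0],-0.14],[[0,0,0],-0.14],[[0,0,0],-0.14],[[0,0,0],-0.14],[[0,0,0],-0.14]]}}

```text
t: 31.4
eef_pos: [0.5875, 0.0746, 0.3591]
tcp_rot: [-3.141, -0.0, 2.663]
ft_force: [-0.4, -0.8, -0.2]
finger_gap: 0.0494
```

Emit:
{"name": "servo_tool", "arguments": {"moves": [[[0,0,0],-0.14],[[0,0,0],-0.14],[[0,0,0],-0.14],[[0,0,0],-0.03],[[0,0,0],0]]}}

```text
t: 31.9
eef_pos: [0.5877, 0.0746, 0.3591]
tcp_rot: [-3.142, -0.0, 3.104]
ft_force: [-0.2, -0.2, 0.8]
finger_gap: 0.0499
```

Emit:
{"name": "servo_tool", "arguments": {"moves": [[[0,1,0],0],[[0,1,0],0],[[0,1,0],0],[[0,1,0],0],[[0,1,0],0],[[0,1,0],0],[[0,0,0],0],[[0,0,0],0]]}}

```text
t: 32.7
eef_pos: [0.5929, 0.2247, 0.3588]
tcp_rot: [-3.141, -0.0, 3.106]
ft_force: [-0.3, 0.5, 0.5]
finger_gap: 0.0496
```

```bash
python3 - <<'E'
from h import *
print(r.read_state()["joints"].round(2))
m=snap("wrist","w12")
delta([.592,.223,.235],3.107)
print(proj("wrist",[.592,.223,.247]),proj("wrist",[.542,.225,.247]))
E
```

```text
[ 0.16  0.3   0.55  1.83 -0.    0.19]
units [ 0.04 -0.04  4.96] turn -0.002 tcp [0.593  0.2241 0.3589] yaw 3.105 t 32.75
[315.41481657 232.49151304] [315.66091027 153.93124829]
```

View pics/w12.png

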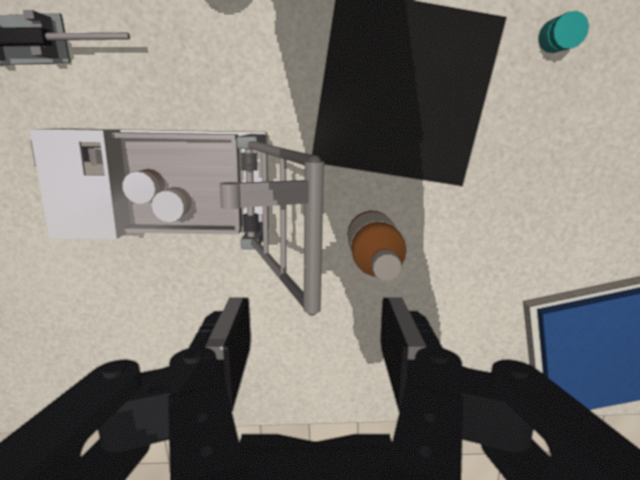

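```bash
python3 - <<'E'
from h import *
m=np.load("pics/w12.npy",allow_pickle=True).item()
O=np.array([.5855,.0458,0]);u=np.array([np.cos(1.536),np.sin(1.536),0]);v=np.array([-u[1],u[0],0])
B=O+.018*u
for n,uv,mm in [("w",(142,187),m),("w",(171,206),m)]:
    p=ray("wrist",uv,.05,mm); d=p-B; print(p.round(4),"bay",(d@u).round(4),(d@v).round(4))
t=cv2.imread("pics/top11.png"); t2=r.camera("top")[:,:,::-1].copy()
for i in (t2,): caps("top",i,None,.05,(296,187,355,232))
cv2.imwrite("pics/c12.png",np.vstack([cv2.resize(i[170:245,280:390],None,fx=4,fy=4,interpolation=cv2.INTER_CUBIC) for i in(t,t2)]))
E
```

```text
[0.587  0.0306 0.05  ] bay -0.0332 -0.002
[0.6096 0.0599 0.05  ] bay -0.0031 -0.0236
```

View pics/c12.png

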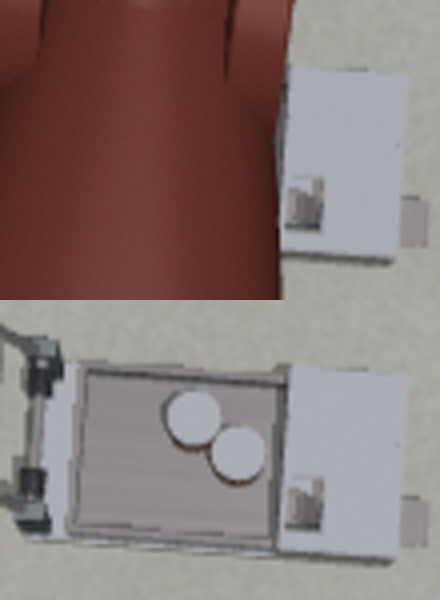

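The jars are knocked to bay (-33,-2) and (-3,-24) mm, but both are upright and well inside the limits. I'll grip the bar next.

Emit:
{"name": "servo_tool", "arguments": {"moves": [[[0.03,-0.04,0.9],0],[[0,0,0.9],0],[[0,0,0.9],0],[[0,0,0.9],0],[[0,0,0.9],0],[[0,0,0.57],0],[[0,0,0],0]]}}

```text
t: 33.5
eef_pos: [0.5912, 0.2223, 0.2299]
tcp_rot: [-3.141, -0.004, 3.105]
ft_force: [-1.1, -0.1, -0.6]
finger_gap: 0.0497
```

Emit:
{"name": "servo_tool", "arguments": {"moves": [[[0,0,0],0],[[0,0,0],0],[[0,0,0],0],[[0,0,0],0],[[0,0,0],0],[[0,0,0],0]], "grip": 0}}

```text
t: 34.1
eef_pos: [0.5928, 0.2233, 0.2338]
tcp_rot: [-3.141, 0.002, 3.106]
ft_force: [-0.4, -2.7, 6.9]
finger_gap: 0.0099
```

```bash
python3 - <<'E'
from h import *
s=r.read_state(); print(s["eef_pos"],s["finger_gap"],s["ft_force"])
th=np.linspace(1.95,0.15,25); P=np.c_[-np.cos(th),-np.sin(th)]*7.2
print(np.diff(np.r_[P[:1],P.round(2)],axis=0)[1:].round(2).tolist())
th=np.linspace(.15,-.01,9); P=np.c_[-np.cos(th),-np.sin(th)]*7.2; print(np.diff(P,axis=0).round(2).tolist())
E
```

```text
[0.59283261 0.22328821 0.2338    ] 0.009876597241022802 [-0.4018325  -2.67714823  6.92698054]
[[-0.51, -0.18], [-0.52, -0.14], [-0.53, -0.1], [-0.54, -0.07], [-0.54, -0.02], [-0.54, 0.02], [-0.54, 0.06], [-0.53, 0.09], [-0.52, 0.14], [-0.51, 0.18], [-0.49, 0.21], [-0.48, 0.25], [-0.46, 0.29], [-0.44, 0.32], [-0.41, 0.35], [-0.38, 0.38], [-0.35, 0.41], [-0.32, 0.43], [-0.29, 0.46], [-0.25, 0.48], [-0.22, 0.49], [-0.18, 0.51], [-0.14, 0.52], [-0.1, 0.53]]
[[-0.02, 0.14], [-0.02, 0.14], [-0.01, 0.14], [-0.01, 0.14], [-0.01, 0.14], [-0.01, 0.14], [-0.0, 0.14], [0.0, 0.14]]
```

Emit:
{"name": "servo_tool", "arguments": {"moves": [[[0,-0.51,-0.18],0],[[0,-0.52,-0.14],0],[[0,-0.53,-0.1],0],[[0,-0.54,-0.07],0],[[0,-0.54,-0.02],0],[[0,-0.54,0.02],0],[[0,-0.54,0.06],0],[[0,-0.53,0.09],0]]}}

```text
t: 34.9
eef_pos: [0.5879, 0.1182, 0.2421]
tcp_rot: [3.139, -0.0, 3.108]
ft_force: [-6.5, 4.4, 6.1]
finger_gap: 0.0097
```

Emit:
{"name": "servo_tool", "arguments": {"moves": [[[0,-0.52,0.14],0],[[0,-0.51,0.18],0],[[0,-0.49,0.21],0],[[0,-0.48,0.25],0],[[0,-0.46,0.29],0],[[0,-0.44,0.32],0],[[0,-0.41,0.35],0],[[0,-0.38,0.38],0]]}}

```text
t: 35.7
eef_pos: [0.5865, 0.0256, 0.1889]
tcp_rot: [3.14, 0.003, 3.107]
ft_force: [1.2, 5.3, 3.6]
finger_gap: 0.0098
```

Emit:
{"name": "servo_tool", "arguments": {"moves": [[[0,-0.35,0.41],0],[[0,-0.32,0.43],0],[[0,-0.29,0.46],0],[[0,-0.25,0.48],0],[[0,-0.22,0.49],0],[[0,0,0],0]]}}

```text
t: 36.3
eef_pos: [0.5847, -0.0109, 0.1308]
tcp_rot: [3.141, 0.001, 3.106]
ft_force: [3.1, 3.1, 5.1]
finger_gap: 0.01
```

Emit:
{"name": "servo_tool", "arguments": {"moves": [[[0,-0.18,0.51],0],[[0,-0.14,0.52],0],[[0,-0.1,0.53],0],[[0,-0.02,0.14],0],[[0,-0.02,0.14],0],[[0,-0.01,0.14],0],[[0,-0.01,0.14],0],[[0,-0.01,0.14],0]]}}

```text
t: 37.1
eef_pos: [0.5844, -0.0227, 0.0779]
tcp_rot: [-3.141, 0.002, 3.107]
ft_force: [-8.9, 1.4, 18.9]
finger_gap: 0.0097
```

Emit:
{"name": "servo_tool", "arguments": {"moves": [[[0,-0.01,0.14],0],[[0,0,0.14],0],[[0,0,0.1],0],[[0,0,0],0],[[0,0,0],0]]}}

```text
t: 37.6
eef_pos: [0.584, -0.0232, 0.0664]
tcp_rot: [-3.141, 0.001, 3.107]
ft_force: [-2.2, -0.3, 6.6]
finger_gap: 0.0095
```

Emit:
{"name": "servo_tool", "arguments": {"moves": [[[0,0,0.04],0],[[0,0,0.04],0],[[0,0,0],0],[[0,0,0],0]]}}

```text
t: 38.0
eef_pos: [0.584, -0.0232, 0.0645]
tcp_rot: [-3.141, 0.001, 3.107]
ft_force: [-1.7, -0.8, 6.4]
finger_gap: 0.0097
```

Emit:
{"name": "servo_tool", "arguments": {"moves": [[[0,0,0.04],0],[[0,0,0],0],[[0,0,0],0],[[0,0,0],0]]}}

```text
t: 38.4
eef_pos: [0.584, -0.0232, 0.0635]
tcp_rot: [-3.141, 0.001, 3.107]
ft_force: [-2.2, 0.5, 6.5]
finger_gap: 0.0097
```

Emit:
{"name": "servo_tool", "arguments": {"moves": [[[0,0,0.04],0],[[0,0,0.04],0],[[0,0,0],0],[[0,0,0],0]]}}

```text
t: 38.8
eef_pos: [0.5842, -0.0233, 0.0631]
tcp_rot: [-3.14, 0.001, 3.107]
ft_force: [-8.4, 0.2, 18.6]
finger_gap: 0.0094
```

```bash
python3 - <<'E'
from h import *
print(r.read_state()["ft_force"])
a=r.camera("scene")[:,:,::-1].copy(); cv2.imwrite("pics/s13.png",a)
b=r.camera("wrist")[:,:,::-1].copy(); cv2.imwrite("pics/w13.png",b)
E
```

```text
[-8.35959043  0.21196909 18.59881083]
```

The stop is reached: force rose to 18.6 N at TCP z 0.063. Holding here for about 6.5 s.

Emit:
{"name": "servo_tool", "arguments": {"moves": [[[0,0,0],0],[[0,0,0],0],[[0,0,0],0],[[0,0,0],0],[[0,0,0],0],[[0,0,0],0],[[0,0,0],0],[[0,0,0],0]]}}

```text
t: 39.7
eef_pos: [0.5842, -0.0232, 0.0631]
tcp_rot: [-3.14, 0.001, 3.107]
ft_force: [-8.5, 0.6, 18.4]
finger_gap: 0.0094
```

Emit:
{"name": "servo_tool", "arguments": {"moves": [[[0,0,0],0],[[0,0,0],0],[[0,0,0],0],[[0,0,0],0],[[0,0,0],0],[[0,0,0],0],[[0,0,0],0],[[0,0,0],0]]}}

```text
t: 40.5
eef_pos: [0.5842, -0.0232, 0.0631]
tcp_rot: [-3.14, 0.001, 3.107]
ft_force: [-7.8, 0.6, 18.6]
finger_gap: 0.0097
```

Emit:
{"name": "servo_tool", "arguments": {"moves": [[[0,0,0],0],[[0,0,0],0],[[0,0,0],0],[[0,0,0],0],[[0,0,0],0],[[0,0,0],0],[[0,0,0],0],[[0,0,0],0]]}}

```text
t: 41.3
eef_pos: [0.5842, -0.0233, 0.0631]
tcp_rot: [-3.14, 0.001, 3.107]
ft_force: [-7.7, 0.7, 19.2]
finger_gap: 0.0097
```

Emit:
{"name": "servo_tool", "arguments": {"moves": [[[0,0,0],0],[[0,0,0],0],[[0,0,0],0],[[0,0,0],0],[[0,0,0],0],[[0,0,0],0],[[0,0,0],0],[[0,0,0],0]]}}

```text
t: 42.1
eef_pos: [0.5842, -0.0232, 0.0631]
tcp_rot: [-3.14, 0.001, 3.107]
ft_force: [-8.1, -0.3, 19.2]
finger_gap: 0.0096
```

Emit:
{"name": "servo_tool", "arguments": {"moves": [[[0,0,0],0],[[0,0,0],0],[[0,0,0],0],[[0,0,0],0],[[0,0,0],0],[[0,0,0],0],[[0,0,0],0],[[0,0,0],0]]}}

```text
t: 42.9
eef_pos: [0.5842, -0.0232, 0.0631]
tcp_rot: [-3.14, 0.001, 3.107]
ft_force: [-8.2, 1.1, 19.4]
finger_gap: 0.0096
```

Emit:
{"name": "servo_tool", "arguments": {"moves": [[[0,0,0],0],[[0,0,0],0],[[0,0,0],0],[[0,0,0],0],[[0,0,0],0],[[0,0,0],0],[[0,0,0],0],[[0,0,0],0]]}}

```text
t: 43.7
eef_pos: [0.5842, -0.0233, 0.0631]
tcp_rot: [-3.14, 0.001, 3.107]
ft_force: [-8.9, -0.5, 19.0]
finger_gap: 0.0095
```

Emit:
{"name": "servo_tool", "arguments": {"moves": [[[0,0,0],0],[[0,0,0],0],[[0,0,0],0],[[0,0,0],0],[[0,0,0],0],[[0,0,0],0],[[0,0,0],0],[[0,0,0],0]]}}

```text
t: 44.5
eef_pos: [0.5842, -0.0232, 0.0631]
tcp_rot: [-3.141, 0.001, 3.107]
ft_force: [-7.8, 0.6, 18.5]
finger_gap: 0.01
```

Emit:
{"name": "servo_tool", "arguments": {"moves": [[[0,0,0],0],[[0,0,0],0],[[0,0,0],0],[[0,0,0],0],[[0,0,0],0],[[0,0,0],0],[[0,0,0],0],[[0,0,0],0]]}}

```text
t: 45.3
eef_pos: [0.5842, -0.0232, 0.0631]
tcp_rot: [-3.14, 0.001, 3.107]
ft_force: [-7.6, 0.4, 18.7]
finger_gap: 0.0095
```

Emit:
{"name": "servo_tool", "arguments": {"moves": [[[0,0,-0.05],0],[[0,0,-0.05],0],[[0,0,-0.05],0],[[0,0,0],0],[[0,0,0],0]]}}

```text
t: 45.8
eef_pos: [0.584, -0.0232, 0.0654]
tcp_rot: [-3.141, 0.001, 3.107]
ft_force: [-2.7, 0.6, 6.9]
finger_gap: 0.01
```

Emit:
{"name": "servo_tool", "arguments": {"moves": [[[0,0,0],0],[[0,0,0],0],[[0,0,0],0],[[0,0,0],0],[[0,0,0],0]]}}

```text
t: 46.3
eef_pos: [0.584, -0.0232, 0.0653]
tcp_rot: [-3.141, 0.001, 3.107]
ft_force: [-2.8, -0.4, 7.8]
finger_gap: 0.0097
```

Emit:
{"name": "servo_tool", "arguments": {"moves": [[[0,0,-0.05],0],[[0,0,-0.05],0],[[0,0,0],0],[[0,0,0],0],[[0,0,0],0]]}}

```text
t: 46.8
eef_pos: [0.5839, -0.0232, 0.0666]
tcp_rot: [-3.141, 0.001, 3.107]
ft_force: [2.3, -1.6, 0.5]
finger_gap: 0.0102
```

The upward load vanished at the latch angle, so the catch is holding. Releasing now.

Emit:
{"name": "servo_tool", "arguments": {"moves": [[[0,0,0],0],[[0,0,0],0],[[0,0,0],0],[[0,0,0],0],[[0,0,0],0],[[0,0,0],0]], "grip": 50}}

```text
t: 47.4
eef_pos: [0.5836, -0.0231, 0.0663]
tcp_rot: [-3.142, -0.0, 3.107]
ft_force: [0.3, 0.1, 0.3]
finger_gap: 0.042
```

Emit:
{"name": "servo_tool", "arguments": {"moves": [[[0,0,-0.3],0],[[0,0,-0.7],0],[[0,0,-1],0],[[0,0,-1],0],[[0,0,-1],0],[[0,0,-1],0],[[0,0,-1],0],[[0,0,0],0]]}}

```text
t: 48.2
eef_pos: [0.5852, -0.0235, 0.221]
tcp_rot: [-3.14, 0.006, 3.107]
ft_force: [0.6, -0.3, 0.4]
finger_gap: 0.0429
```

```bash
python3 - <<'E'
from h import *
delta([.426,-.319,.2],3.107)
a=r.camera("scene")[:,:,::-1].copy(); cv2.imwrite("pics/s14.png",a)
a0=cv2.imread("pics/scene0.png")
for n,b in (("hingeside-bar",(225,235,300,300)),): print(n,cv2.absdiff(a,a0)[b[1]:b[3],b[0]:b[2]].mean())
O=np.array([.5855,.0458,0]);u=np.array([np.cos(1.536),np.sin(1.536),0]);v=np.array([-u[1],u[0],0])
for th in (0.02,.1,.4,1.95):
  P=[proj("scene",O+(.11-.18*np.cos(th))*u+y*v+[0,0,.08+.18*np.sin(th)]) for y in np.linspace(-.045,.045,10)]
  print(th,[int(a[int(round(q[1])),int(round(q[0]))].mean()) for q in P],[int(a0[int(round(q[1])),int(round(q[0]))].mean()) for q in P],P[0].round(),P[-1].round())
im=r.camera("top")[:,:,::-1].copy()
H=[ray("top",q,.048) for q in []]
b=im[250:300,445:500]; k=cv2.inRange(cv2.cvtColor(b,cv2.COLOR_BGR2HSV),(0,0,165),(180,60,255))
for c in cv2.findContours(k,cv2.RETR_EXTERNAL,cv2.CHAIN_APPROX_NONE)[0]:
  (x,y),R=cv2.minEnclosingCircle(c); print((x+445,y+250),R,cv2.contourArea(c),ray("top",(x+445,y+250),.048))
E
```

```text
units [  5.96 -12.03   0.82] turn -0.0 tcp [ 0.5852 -0.0235  0.221 ] yaw 3.107 t 48.2
hingeside-bar 15.44417094017094
0.02 [97, 91, 142, 138, 152, 149, 149, 160, 148, 149] [131, 124, 125, 126, 138, 139, 135, 141, 137, 136] [266. 282.] [282. 250.]
0.1 [98, 116, 165, 160, 159, 158, 155, 151, 161, 131] [149, 145, 151, 147, 148, 145, 139, 136, 145, 117] [266. 278.] [281. 246.]
0.4 [170, 171, 171, 156, 162, 62, 43, 33, 12, 66] [156, 158, 157, 141, 146, 56, 39, 37, 27, 21] [270. 262.] [286. 229.]
1.95 [96, 97, 98, 95, 94, 92, 95, 93, 95, 92] [141, 139, 139, 137, 140, 136, 137, 138, 139, 134] [399. 251.] [408. 215.]
(472.0, 274.5) 36.458980560302734 2645.0 [ 0.4235175  -0.31166533  0.048     ]
```

Emit:
{"name": "servo_tool", "arguments": {"moves": [[[0,-1,0],0],[[0,-1,0],0],[[0,-1,0],0],[[0,-1,0],0],[[0,-1,0],0],[[0,-1,0],0],[[0.5,-1,0],0],[[0.8,-1,0],0]], "grip": 0}}

```text
t: 49.1
eef_pos: [0.5435, -0.2224, 0.2146]
tcp_rot: [3.14, -0.002, 3.107]
ft_force: [0.5, 0.3, -0.2]
finger_gap: -0.0002
```

Emit:
{"name": "servo_tool", "arguments": {"moves": [[[0.9,-1,0],0],[[0.9,-1,0],0],[[0.95,-1,0],0],[[0.95,-1,0],0],[[0.95,0,0.5],0],[[0,0,0.9],0],[[0,0,0],0],[[0,0,0],0]]}}

```text
t: 49.9
eef_pos: [0.4243, -0.3172, 0.1808]
tcp_rot: [3.14, -0.001, 3.107]
ft_force: [-0.1, -0.1, 0.2]
finger_gap: -0.0003
```

```bash
python3 - <<'E'
from h import *
delta([.426,-.319,.06],3.107)
snap("wrist","w15"); w=cv2.imread("pics/w15.png")
s=r.camera("scene")[:,:,::-1].copy(); cv2.imwrite("pics/s15.png",s)
c=cv2.resize(s[225:335,215:425],None,fx=1.9,fy=1.9,interpolation=cv2.INTER_CUBIC)
t=r.camera("top")[:,:,::-1].copy(); cv2.imwrite("pics/top15.png",t)
d=cv2.resize(t[170:300,280:420],None,fx=2.7,fy=2.7,interpolation=cv2.INTER_CUBIC)
w2=cv2.resize(w,(400,300)); 
H=np.zeros((600,800,3),np.uint8); H[:300,:400]=w2; H[:c.shape[0],400:400+c.shape[1]]=c[:, :400]; H[240:240+d.shape[0],400:400+d.shape[1]]=d[:360,:400]
cv2.imwrite("pics/c15.png",H)
E
```

```text
units [-0.08 -0.08  4.83] turn -0.0 tcp [ 0.4243 -0.3172  0.1808] yaw 3.107 t 49.9
```

View pics/c15.png

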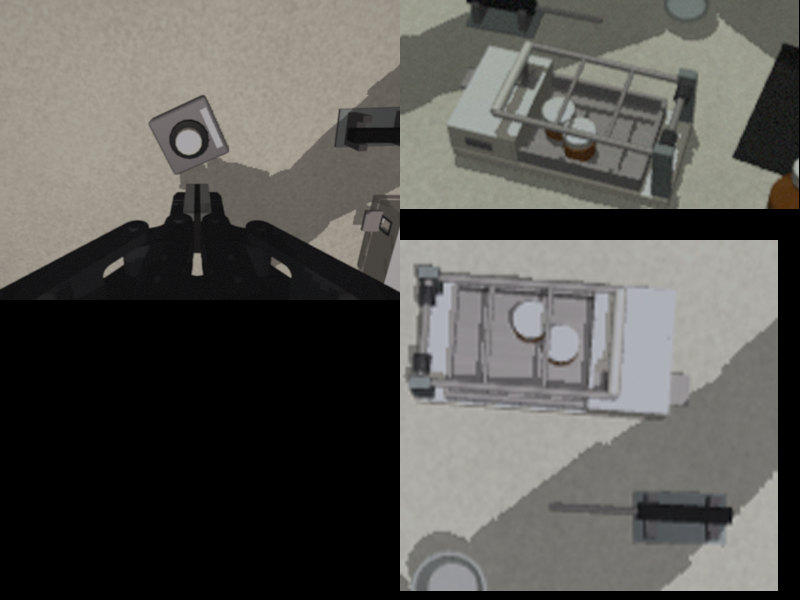

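The gate stays shut, both jars are upright under it, and the rod is on its rest. The button is at wrist pixel (301,226).

```bash
python3 - <<'E'
from h import *
m=np.load("pics/w15.npy",allow_pickle=True).item(); im=cv2.imread("pics/w15_raw.png")
caps("wrist",im,m,.048,(260,180,335,262)); print(ray("wrist",(301,226),.048,m))
p=ray("wrist",(301,226),.048,m); p[2]=.055; delta(p,3.107)
E
```

```text
cap (301, 227) [ 0.4249 -0.3281  0.048 ] rad mm 14.4
[ 0.42387076 -0.32817721  0.048     ]
units [ 0.04 -0.41  5.09] turn 0.0 tcp [ 0.4251 -0.3179  0.1822] yaw 3.107 t 50.05
```

Emit:
{"name": "servo_tool", "arguments": {"moves": [[[0,-0.38,0.7],0],[[0,0,1],0],[[0,0,1],0],[[0,0,1],0],[[0,0,0.8],0],[[0,0,0.5],0],[[0,0,0],0],[[0,0,0],0]]}}

```text
t: 50.85
eef_pos: [0.4247, -0.3275, 0.0573]
tcp_rot: [-3.141, 0.001, 3.107]
ft_force: [0.3, -0.5, 0.9]
finger_gap: -0.0
```

Emit:
{"name": "servo_tool", "arguments": {"moves": [[[0,0,0.1],0],[[0,0,0.1],0],[[0,0,0.1],0],[[0,0,0.1],0],[[0,0,0.08],0],[[0,0,0],0],[[0,0,0],0]]}}

```text
t: 51.55
eef_pos: [0.4248, -0.3279, 0.0459]
tcp_rot: [-3.14, 0.001, 3.107]
ft_force: [-2.3, 1.9, 13.3]
finger_gap: -0.0005
```

Emit:
{"name": "servo_tool", "arguments": {"moves": [[[0,0,0.06],0],[[0,0,0.06],0],[[0,0,0],0],[[0,0,0],0]]}}

```text
t: 51.95
eef_pos: [0.4249, -0.3281, 0.0455]
tcp_rot: [-3.139, 0.002, 3.107]
ft_force: [-9.6, 10.2, 36.4]
finger_gap: 0.0001
```

Emit:
{"name": "servo_tool", "arguments": {"moves": [[[0,0,-0.12],0],[[0,0,-0.1],0],[[0,0,0],0],[[0,0,0],0]]}}

```text
t: 52.35
eef_pos: [0.4246, -0.3278, 0.0471]
tcp_rot: [-3.14, 0.001, 3.107]
ft_force: [2.6, -2.2, 3.8]
finger_gap: 0.0002
```

Emit:
{"name": "servo_tool", "arguments": {"moves": [[[0,0,-0.1],0],[[0,0,0],0],[[0,0,0],0]]}}

```text
t: 52.65
eef_pos: [0.4241, -0.3272, 0.0491]
tcp_rot: [3.142, -0.0, 3.107]
ft_force: [1.5, -1.5, 3.2]
finger_gap: 0.0004
```

Emit:
{"name": "servo_tool", "arguments": {"moves": [[[0,0,-0.1],0],[[0,0,0],0],[[0,0,0],0]]}}

```text
t: 52.95
eef_pos: [0.4239, -0.3269, 0.0515]
tcp_rot: [3.141, -0.001, 3.107]
ft_force: [-0.9, -0.4, 1.5]
finger_gap: 0.0
```

Emit:
{"name": "servo_tool", "arguments": {"moves": [[[0,0,-0.1],0],[[0,0,0],0],[[0,0,0],0]]}}

```text
t: 53.25
eef_pos: [0.4241, -0.327, 0.0541]
tcp_rot: [3.141, -0.0, 3.107]
ft_force: [0.7, -0.2, -0.2]
finger_gap: 0.0006
```

Emit:
{"name": "servo_tool", "arguments": {"moves": [[[0,0,-0.5],0],[[0,0,-1],0],[[0,0,-1],0],[[0,0,-1],0],[[0,0,-1],0],[[0,0,0],0],[[0,0,0],0],[[0,0,0],0]]}}

```text
t: 54.05
eef_pos: [0.4239, -0.3269, 0.1662]
tcp_rot: [3.141, -0.001, 3.107]
ft_force: [-0.3, -0.6, 0.1]
finger_gap: -0.0003
```

```bash
python3 - <<'E'
from h import *
print(r.read_state()["t"])
for n,f,bs in (("top","pics/top15.png",{"bay":(285,180,355,240),"rod":(330,258,405,285)}),("scene","pics/s15.png",{"bay":(240,250,370,330),"rod":(245,210,325,240)})):
    a=r.camera(n)[:,:,::-1].astype(int); b=cv2.imread(f).astype(int)
    for k,(x0,y0,x1,y1) in bs.items(): d=abs(a-b)[y0:y1,x0:x1].max(2); print(n,k,d.mean().round(2),(d>40).sum())
m=snap("wrist","w16"); caps("wrist",cv2.imread("pics/w16_raw.png"),m,.048,(240,150,360,280))
E
```

```text
54.05
top bay 0.68 0
top rod 2.33 41
scene bay 3.11 33
scene rod 5.03 30
cap (316, 233) [ 0.4247 -0.3277  0.048 ] rad mm 14.5
```

```bash
python3 -c "
from workcell import r
print(r.sign_off())"
```

```text
the job is handed in; nothing more can be done
None
```

I finished every step and handed the job in at about 54 s of robot time. Sign-off gives no verdict.

- **Gate tripped:** I pushed the rod through the access hole and the gate sprang open. The rod is back across both posts of its rest, as the later picture shows.
- **Jars:** Two jars were present, and both stand upright in the bay. One was knocked aside after I placed it. It settled at bay (-3, -24) mm with the other at (-33, -2) mm, both inside the limits, so I left them there.
- **Gate closed:** I swung the gate down by its bar and held it against its stop for about 6.5 s. It stayed shut after I let go.
- **Start button:** I pressed it to its stop, which was about 6 mm of travel ending in a sharp force rise to 36 N. It measured up again afterwards.

**Last checks:** The bay looked unchanged in the last top view. The small differences in the other final views I put down to moving shadows, without viewing those last frames. The wrist force was near zero with the tool about 120 mm above the button. The arm never went near the beaker, the bottle or the look-alikes.

**Disagreement:** The button's contact height read about 3.5 mm higher than its stated height. I took this to be an offset at the fingertips, because the travel and the stop matched the description.

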